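Look over the jar's glass ball stopper under the lamp

ROBOT

A 7-joint arm with a two-finger parallel gripper is mounted at the origin on the work surface. World frame = base frame: x ahead of the robot, y to its left, z up, the work surface at z = 0. Lengths are in m, angles in degrees, forces in N, time in s.
With the tool pointing down it reaches from about 0.4 to 0.75 m from the base axis. Payload 19.5 kg.
Tool frame: the origin (TCP) lies midway between the tips of the shut fingers; the grasp point (between the pads) lies 19 mm behind it; z points along the fingers, y is the direction in which the jaws open and shut (so a half turn about z gives the same grasp; the last joint's range is limited). The gripper opens to 85 mm and grips with 20 to 120 N. Pads are 22 mm wide; open, the fingers measure 114 mm over their backs; the gripper's body (76 mm by 85 mm) begins 54 mm behind the grasp point. The pads swing forward as they close: fully open they stand 13 mm farther back than shut.
Start: joints at [-67.649, 40.479, -1.581, 85.061, 1.261, 54.483, -4.326], TCP at [0.241, 0.522, 0.231] pointing down, gripper open.
Joint ranges: [-155.06, 155.06], [-18.47, 123.98], [-90, 86.84], [0, 140.48], [-83.41, 263.41], [0, 116], [-161.91, 161.91]. Speed limits (degrees/s): [108.29, 108.29, 147.25, 147.25, 172.46, 172.46, 172.46].

INTERFACE

Orientations are given as a 3x3 rotation matrix whose columns are the frame's x, y, z axes.
In Python, from bench import status, vision, close_job gives the robot as it stands. The module is installed in compiled form; this text tells all that it offers.
- The arm moves only by the shell command python3 -m creep 'ROWS' [FORCE]. ROWS is JSON, one flat list of numbers, 7 for each row, row after row: the closure in counts, from 0 (fully open) to 255 (shut), then the shift along the tool's x, y, z in mm, then the turn, a rotation vector about the tool's x, y, z in rad. A call has 1 to 12 rows; each row shifts and turns the commanded pose from where the row before left it, along the tool's axes as they then stand; what a row does not reach is not made up. A row lasts 1/12 s, in which the tool goes at most 41.7 mm and 7.16 degrees, less where a joint would pass 70% of its speed; a pose out of reach is approached as far as the arm can. A call with a gripper value outside its range is refused whole. The fingers move at their own pace and stop on an object; FORCE is the grip in N (left out, the last holds). Time passes only in rows, so rows that do not move let the fingers close. It gives the time, the measured TCP pose, the force and the opening at its end, in the units of the state.
- status.sense(): the state, without advancing time (a new reading comes with each control period).
- vision.grab_frame(name): name is "scene" or "side" or "wrist"; returns a dict with "color" (384x512x3 uint8, red, green, blue), "z_map" (384x512 float32, m along the optical axis (not along the pixel's ray), 0 where there is no reading), "vertical_fov" (degrees; the focal length in pixels is half the picture's height over the tangent of half this angle, whatever the lens; pixels are square), "cx", "cy" (the principal point, pixels), "origin" and "rotation" of the camera in the world; the wrist camera has in their place "T_tool_cam" (4x4, takes a point from camera to tool coordinates, whose origin is the TCP and whose axes are the flange's). Camera axes: x right, y down, z forward; pixel columns grow to the right and rows downward; lengths in m; the calibration is good to about 2 mm. A picture is of the moment at which its call begins: read the wrist's pose just before it.
- close_job(): hands the job in, once; it reports no verdict.
The state is a dict: "clock": time; "q": joint angles; "dq": joint speeds; "effort": joint torques, N m; "ee_pos": TCP position; "orientation": TCP orientation; "ft_force": force on the tool from outside, world axes, zero at the start; "ft_torque": the same for the moment, N m; "gripper_width": opening from 0.0 (shut) to 1.0 (fully open).
Only numpy, scipy, OpenCV 4.12 (cv2) and the standard library are available. Lean on these libraries where they do the work, as an engineer would, in place of code of your own. Each camera call takes 0.05 s, during which the arm holds its last target. There are 200 camera calls.

TASK

The jar's blue glass ball stopper lies loose in the dished coral lid on the chrome trivet, and I want to check its other side for chips. Swing the yellow lamp round by the black grip on its shade until its light points straight at the lid, and let go of it so that it stays there; then lift the lid by its handle straight up, 4 to 8 cm clear of the trivet, and turn it a quarter turn (either way) from the way it sat, always level so that the ball stays in the middle and without touching the ball. Finish still holding it up in the lamplight above the trivet, level, turned and motionless, and leave the jar, the squeezer and the honey dipper where they are.

Things in the scene. Friction and masses are not known exactly. Their poses are not given: they have to be found in the camera images.
- lamp (a joint): stiff upright hinge of the lamp's arm on its pole; it stays where it is left (turning it takes about 2.5 N sideways at the grip, 0.3 N m). Radians: at 0 the arm and the light point along world -x (to the robot); growing values turn the arm counter-clockwise seen from above, so that the horizontal direction from the pole to the shade (and of the light) is (-cos q, -sin q). Range -1.0 to 1.8; it starts between -0.6 and 0.2. Pointing at the lid always lies between 0.8 and 1.45
- lamp_pivot (a point): point on the hinge axis on top of the lamp's fixed chrome pole, 165 mm above the tray. The arm runs level from here and the shade hangs at its end, 120 mm out; the highest part here (hub) reaches 191 mm above the tray. The pole stands on a black foot 110 x 90 x 22 mm with a chrome toggle switch (already on)
- lamp_grip (a point): middle of the length to grip of the upright round black grip (18 mm thick, 58 mm long, turns with the lamp) on the yellow shade: 120 mm horizontally from the hinge axis, 218 mm above the tray. The grip's top is 17 mm higher; below this point at least 20 mm of it are free above the shade
- lamp_light (a point): middle of the shade's lit opening (60 mm across), 142 mm horizontally from the hinge axis and 152 mm above the tray, on the same line as the grip; the light shines from here along this point's own -x axis and 30 degrees downward (the point's x axis points back to the hinge, its z axis up). The shade's lowest point is about 126 mm above the tray, its front reaches 157 mm from the hinge axis
- trivet_top (a point): centre of the top of the round chrome trivet, about 105 mm across and 50 mm above the tray; it is held fast to the tray and does not move. The lid starts centred on it. Its x and y axes are those of the lid at the start (x runs from the lid's handle to the lid's middle)
- lid_middle (a point): point on the upright axis of the round dished coral lid (hard silicone, 125 mm across, 25 mm high, foot 72 mm across, about 0.15 kg), 17.5 mm above its underside. The dish inside rises from 6 mm above the underside in the middle, gently at first (7 degrees, then 15 degrees from 30 mm out), to 25 mm at the rim. z is up when level; its x axis points from the handle to the middle, so the handle points along the lid's own -x. At the start the underside is 50 mm above the tray
- lid_handle (a point): centre of the lid's straight stub handle at the place to grip, 100 mm from the lid's axis along the lid's -x and 17.5 mm above its underside (67.5 mm above the tray at the start). The handle is a level bar 16 mm wide and 15 mm high with flat upright sides that runs from the rim to 136 mm from the axis; free all round, open space below. Axes as the lid's
- ball_center (a point): centre of the loose blue glass ball, 40 mm across, about 0.08 kg, at rest in the middle of the dish; it rolls easily. Its top starts about 46 mm above the lid's underside. (Its axes turn as it rolls)
- jar_middle (a point): bystander: hexagonal glass jar with honey in its round chrome stand, 92 mm across, 100 mm high; point on its axis 50 mm above the tray
- squeezer_middle (a point): bystander: green plastic lemon squeezer, 114 mm across with a small ear, 46 mm high; point on its axis 23 mm above the tray
- dipper_middle (a point): bystander: wooden honey dipper lying on the tray, 160 mm long along its x axis, 29 mm thick at its head; point 10 mm above the tray

How it is judged (in metres and radians):
On the way, in this order (a step that is already met when the one before it is completed fails the run):
1. the lamp's light points at the lid on the trivet and the lamp has been let go (y of trivet_top in the frame of lamp_light between -0.035 and 0.035 m and x of trivet_top in the frame of lamp_light below 0 m and contact force between lamp and the arm below 0.1 N and contact force between lamp and the fingers below 0.1 N), for 0.2 s.
2. the lid is held up clear of the trivet, level, with the ball in the middle (z of lid_middle in the frame of trivet_top above 0.0475 m and angle between lid_middle's own z axis and vertical below 0.12 rad and horizontal distance between ball_center and lid_middle below 0.018 m), for 0.2 s.
At the end, for the whole second after the job is handed in: only the fingers hold the lid, underside 30-100 mm above the trivet and within 40 mm of its axis, still, level (0.1 rad), a quarter turn (0.17 rad) from how it sat, ball at rest within 15 mm of its middle; the lamp, untouched, points at the lid (its middle within 45 mm of the light's line) (z of lid_middle in the frame of trivet_top between 0.0475 and 0.1175 m and horizontal distance between lid_middle and trivet_top below 0.04 m and angle between lid_middle's own z axis and vertical below 0.1 rad and angle between the x axis of lid_middle and the y axis of trivet_top, either way round below 0.17 rad and horizontal distance between ball_center and lid_middle below 0.015 m and z of ball_center in the frame of lid_middle below 0.02 m and linear speed of lid below 0.02 m/s and linear speed of ball below 0.04 m/s and y of lid_middle in the frame of lamp_light between -0.045 and 0.045 m and x of lid_middle in the frame of lamp_light below 0 m and contact force between lid and the fingers above 1 N and contact force between lid and trivet below 0.05 N and contact force between lid and lamp below 0.05 N and contact force between lamp and the arm below 0.1 N and contact force between lamp and the fingers below 0.1 N); the arm keeps its last pose, push and grip.
It fails at once if the ball strays more than 25 mm from the lid's middle (horizontal distance between ball_center and lid_middle above 0.025 m).
It fails at once if the lid is tipped by more than 0.3 rad (angle between lid_middle's own z axis and vertical above 0.3 rad).
It fails at once if the robot touches the ball (contact force between ball and the fingers above 0.3 N or contact force between ball and the arm above 0.3 N).
It fails at once if the jar, the squeezer or the honey dipper is moved by more than 20 mm (distance of any of jar_middle, squeezer_middle, dipper_middle from where it was at the start of the episode above 0.02 m).
It also fails if it takes over 61 s, if anything falls off the work surface, if the arm or the gripper's body presses on something with over 40 N, if the wrist force passes 120 N, or if a joint passes its speed limit or range.

## Working session

There is one attempt and no reset: what is moved stays moved. The work goes in short steps, Python scripts to look and compute and a shell command to move; the robot and the scene stay as the last step left them, time stands still between calls to the robot, and variables do not carry over. Pictures are saved under pics/ and viewed, about 8 in all and at most 12, crops included, and the job is handed in when it is done.

```bash
mkdir -p pics
cat > h.py <<'E'
import numpy as np, cv2
from bench import status, vision
def grab(n):
    s=status.sense(); f=vision.grab_frame(n)
    c=f["color"]; H=c.shape[0]; fl=H/2/np.tan(np.radians(f["vertical_fov"])/2)
    if n=="wrist":
        T=np.array(f["T_tool_cam"]); R=np.array(s["orientation"]); o=np.array(s["ee_pos"])+R@T[:3,3]; R=R@T[:3,:3]
    else: o=np.array(f["origin"]); R=np.array(f["rotation"])
    return dict(c=c,z=f["z_map"],fl=fl,cx=f["cx"],cy=f["cy"],o=o,R=R)
def cloud(f):
    v,u=np.mgrid[:f["z"].shape[0],:f["z"].shape[1]]
    z=f["z"]; p=np.stack([(u-f["cx"])/f["fl"]*z,(v-f["cy"])/f["fl"]*z,z],-1)
    return p@f["R"].T+f["o"]
def onplane(f,u,v,h):
    d=f["R"]@np.array([(u-f["cx"])/f["fl"],(v-f["cy"])/f["fl"],1]); return f["o"]+d*(h-f["o"][2])/d[2]
E
python3 - <<'E'
from h import *
ims=[]
for n in("scene","side"):
    f=grab(n); np.savez(n+".npz",**f); cv2.imwrite(f"pics/{n}.png",f["c"][:,:,::-1])
    P=cloud(f); print(n,f["o"],f["R"][:,2]); 
s=status.sense(); print(s)
E
```

```text
scene [ 1.01914657 -0.51457603  1.03058323] [-0.39720833  0.43265538 -0.80934225]
side [0.55140113 0.68360129 0.64643111] [ 0.0679659  -0.825062   -0.56093969]
{'clock': 0.1, 'q': array([-67.64989375,  40.50816437,  -1.58251459,  85.07895909,
         1.26181297,  54.48274991,  -4.3275116 ]), 'dq': array([-0.12111971, -0.00968734, -0.01940219, -0.10094376, -0.06765296,
        0.00076684,  0.0183001 ]), 'effort': array([ 3.27297712e-04, -8.84295344e+01,  1.23688705e+00, -2.36459363e+01,
        1.71986019e-02,  4.99465124e-03,  3.31701096e-05]), 'ee_pos': array([0.24054482, 0.52203082, 0.23090755]), 'orientation': array([[-9.08214675e-01,  4.18504463e-01, -3.44293586e-04],
       [ 4.18504602e-01,  9.08214279e-01, -8.49278896e-04],
       [-4.27346569e-05, -9.15416007e-04, -9.99999580e-01]]), 'ft_force': array([ 0.1320046 , -0.62344154,  0.72730902]), 'ft_torque': array([-0.01316132,  0.00146743, -0.04936669]), 'gripper_width': 1.0010099308188447}
```

View pics/scene.png

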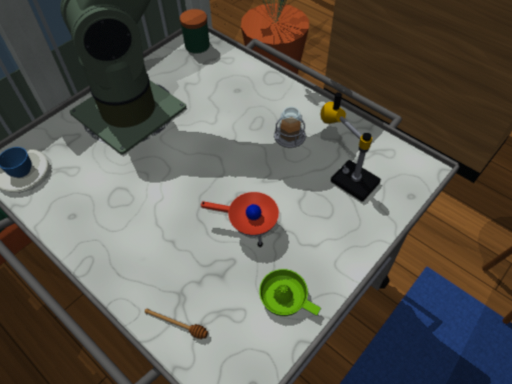

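View pics/side.png

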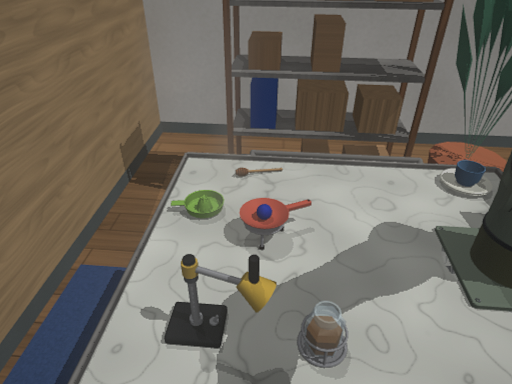

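The scene view shows the lid at (253,213) with its handle at (213,206), the lamp hub at (365,142), the grip at (337,100), the jar at (290,125), the squeezer at (284,292) and the dipper at (178,322). In the side view the lid is at (265,213), the hub at (190,264) and the grip at (254,268).

```bash
cat > m.py <<'E'
from h import *
for n in("scene","side"):
    f=dict(np.load(n+".npz")); P=cloud(f); hsv=cv2.cvtColor(f["c"],cv2.COLOR_RGB2HSV); h,s,v=[hsv[...,i].astype(int) for i in range(3)]
    on=(P[...,0]>0.25)&(P[...,0]<.95)&(abs(P[...,1])<.5)&(P[...,2]>-.02)&(f["z"]>0)
    print(n,"table z",np.median(P[on&(v>150)&(s<40)][:,2]))
    red=on&((h<8)|(h>172))&(s>150)&(P[...,2]>.04)
    blue=on&(h>105)&(h<130)&(s>150)&(P[...,2]>.04)
    yel=on&(h>18)&(h<32)&(s>130)&(P[...,2]>.1)
    blk=on&(v<60)&(P[...,2]>.17)
    grn=on&(h>35)&(h<60)&(s>150)
    for k,m in dict(red=red,blue=blue,yel=yel,blk=blk,grn=grn).items():
        p=P[m]; 
        if len(p): print(k,len(p),p.mean(0).round(3),p.min(0).round(3),p.max(0).round(3))
    p=P[red]; 
    rim=p[(p[:,2]>.071)]
    b=P[blue].mean(0)
    far=p[np.hypot(*(p[:,:2]-b[:2]).T)>.075]
    print("handle pts",len(far),far.mean(0).round(3))
    # circle fit rim
    r=p[np.hypot(*(p[:,:2]-b[:2]).T)<.07]; hull=cv2.convexHull((r[:,:2]*1e4).astype(np.int32)); print("lid circ",cv2.minEnclosingCircle(hull))
    pb=P[blue]; A=np.c_[2*pb,np.ones(len(pb))]; c=np.linalg.lstsq(A,(pb**2).sum(1),rcond=None)[0]; print("ball",c[:3])
    bt=P[blk]; 
    for lo,hi in((.17,.2),(.2,.245)):
        q=bt[(bt[:,2]>lo)&(bt[:,2]<hi)]; print("blk",lo,len(q),np.median(q,0).round(3) if len(q) else 0, q.min(0).round(3) if len(q) else 0,q.max(0).round(3) if len(q) else 0)
    hb=P[yel]; 
    if n=="side": us=(165,215,245,280)
    else: us=(355,380,125,155)
    v0,u0=np.mgrid[:384,:512]; w=(u0>us[0])&(u0<us[1])&(v0>us[2])&(v0<us[3])&(P[...,2]>.15)&on
    print("hub",w.sum(),P[w].mean(0),P[w].max(0),P[w].min(0))
E
python3 m.py
```

```text
scene table z -0.0012867119440798103
red 1579 [ 0.577 -0.067  0.065] [ 0.472 -0.133  0.052] [ 0.649 -0.001  0.082]
blue 164 [ 0.592 -0.069  0.088] [ 0.574 -0.084  0.074] [ 0.607 -0.049  0.097]
yel 485 [0.612 0.243 0.175] [0.548 0.212 0.142] [0.714 0.289 0.214]
blk 162 [0.626 0.247 0.207] [0.576 0.215 0.172] [0.71  0.272 0.236]
grn 1850 [ 0.766 -0.153  0.013] [ 0.708 -0.215 -0.005] [ 0.856 -0.091  0.047]
handle pts 130 [ 0.499 -0.115  0.073]
lid circ ((5846.10693359375, -657.7590942382812), 651.6939086914062)
ball [ 0.58796444 -0.06587936  0.07888158]
blk 0.17 75 [0.698 0.232 0.19 ] [0.582 0.215 0.172] [0.71  0.264 0.2  ]
blk 0.2 87 [0.587 0.256 0.224] [0.576 0.25  0.201] [0.593 0.272 0.236]
hub 214 [0.69847176 0.22393786 0.17616325] [0.7140485  0.24320036 0.19343649] [0.66303455 0.21212754 0.15044275]
side table z -4.424310584394409e-06
red 12 [ 0.541 -0.114  0.075] [ 0.488 -0.123  0.074] [ 0.599 -0.096  0.077]
blue 58 [ 0.583 -0.056  0.092] [ 0.572 -0.067  0.084] [ 0.598 -0.045  0.097]
yel 874 [0.592 0.275 0.176] [0.55  0.225 0.146] [0.714 0.298 0.197]
blk 367 [0.618 0.26  0.209] [0.578 0.223 0.185] [0.711 0.275 0.236]
handle pts 6 [ 0.503 -0.111  0.076]
lid circ ((5645.0, -1097.5), 372.5175476074219)
ball [ 0.58629625 -0.05983986  0.08163271]
blk 0.17 157 [0.696 0.24  0.191] [0.578 0.223 0.185] [0.711 0.274 0.2  ]
blk 0.2 210 [0.586 0.271 0.224] [0.578 0.259 0.2  ] [0.593 0.275 0.236]
hub 501 [0.69116917 0.240404   0.17669537] [0.71487392 0.25346788 0.19305918] [0.6536746  0.22106123 0.15016247]
```

```bash
python3 -m creep '[0,0,0,-30,0,0,0, 0,0,0,-30,0,0,0, 0,-30,-9,0,0,0,0, 0,-35,-9,0,0,0,0, 0,-35,-9,0,0,0,0, 0,-35,-9,0,0,0,0, 0,-35,-9,0,0,0,0, 0,-35,-9,0,0,0,0, 0,-35,-9,0,0,0,0, 0,-35,-9,0,0,0,0, 0,-35,-9,0,0,0,0, 0,-35,-9,0,0,0,0]'
python3 -m creep '[0,-35,0,0,0,0,0, 0,-30,0,0,0,0,0, 0,-10,0,0,0,0,0, 0,0,0,0,0,0,0.12, 0,0,0,0,0,0,0.12, 0,0,0,0,0,0,0.12, 0,0,0,0,0,0,0.12, 0,0,0,0,0,0,0.12, 0,0,0,0,0,0,0.12, 0,0,0,0,0,0,0.12, 0,0,0,0,0,0,0.12, 0,0,0,0,0,0,0.12]'
python3 -m creep '[0,0,0,0,0,0,0.12,0,0,0,0,0,0,0.12, 0,0,0,0,0,0,0.12, 0,0,0,0,0,0,0.12, 0,0,0,0,0,0,0.12, 0,0,0,0,0,0,0.12, 0,0,0,0,0,0,0.12, 0,0,0,0,0,0,0.12, 0,0,0,0,0,0,0.12, 0,0,0,0,0,0,0.12, 0,0,0,0,0,0,0.12, 0,0,0,0,0,0,0.12]'
python3 -m creep '[0,0,0,0,0,0,0.12,0,0,0,0,0,0,0.12, 0,0,0,0,0,0,0.12, 0,0,0,0,0,0,0.1, 0,0,0,0,0,0,0]'
python3 - <<'E'
from h import *
f=grab("wrist"); np.savez("wrist.npz",**f); cv2.imwrite("pics/w1.png",f["c"][:,:,::-1])
s=status.sense(); print(s["clock"],s["ee_pos"],s["orientation"],s["q"])
E
```

```text
clock: 1.1
ee_pos: [0.5174, 0.2946, 0.2911]
orientation: [[-0.908, 0.418, -0.0], [0.418, 0.908, -0.0], [0.0, -0.0, -1.0]]
ft_force: [0.4, 1.0, 1.5]
gripper_width: 1.0
clock: 2.1
ee_pos: [0.5843, 0.2647, 0.291]
orientation: [[-0.053, 0.999, -0.001], [0.999, 0.053, -0.0], [-0.0, -0.001, -1.0]]
ft_force: [-0.5, 1.1, -0.7]
gripper_width: 1.002
clock: 3.1
ee_pos: [0.5843, 0.2647, 0.291]
orientation: [[0.983, 0.183, -0.001], [0.183, -0.983, -0.0], [-0.001, 0.0, -1.0]]
ft_force: [-0.3, -0.4, 0.1]
gripper_width: 0.998
clock: 3.52
ee_pos: [0.5842, 0.2648, 0.2908]
orientation: [[0.962, -0.272, -0.001], [-0.272, -0.962, -0.001], [-0.001, 0.001, -1.0]]
ft_force: [0.2, -0.2, -0.4]
gripper_width: 0.997
3.5667 [0.58427359 0.26478334 0.29087055] [[ 9.64145027e-01 -2.65375266e-01 -5.78840106e-04]
 [-2.65375617e-01 -9.64144885e-01 -6.50372827e-04]
 [-3.85492866e-04  7.80663778e-04 -9.99999621e-01]] [ -42.64669964   49.52012407   42.31056166   63.56974425  -31.58246237
   77.63545249 -109.93246179]
```

View pics/w1.png

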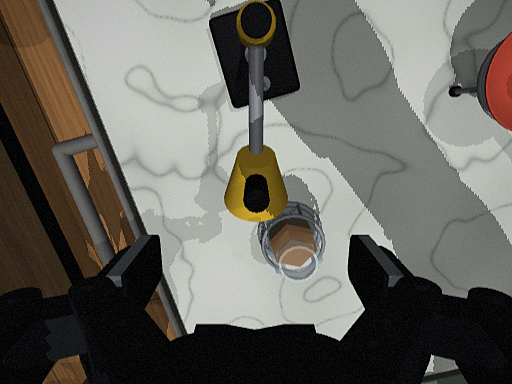

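The wrist view shows the grip between the open fingers at (256,193), the lamp hub at (257,22) and the jar below at (291,243).

Run:
```python
from h import *
f=dict(np.load("wrist.npz")); P=cloud(f)
v,u=np.mgrid[:384,:512]
for nm,w,lo in(("grip",(u>235)&(u<280)&(v>165)&(v<225),.225),("hub",(u>230)&(u<285)&(v<50),.18)):
    m=w&(P[...,2]>lo); p=P[m]; b=cv2.minEnclosingCircle((p[:,:2]*1e4).astype(np.int32)); print(nm,m.sum(),p.mean(0),b,p[:,2].max())
g=P[(u>240)&(u<275)&(v>165)&(v<225)&(P[...,2]>.228)][:,:2].mean(0)
h=P[(u>230)&(u<285)&(v<50)&(P[...,2]>.185)][:,:2]; h=np.array(cv2.minEnclosingCircle((h*1e4).astype(np.int32))[0])/1e4
t=np.array([.586,-.065]); print(g,h,np.linalg.norm(g-h),np.degrees(np.arctan2(*(g-h)[::-1])),np.degrees(np.arctan2(*(t-h)[::-1])))
```

```text
grip 589 [0.58926519 0.26316223 0.23805051] ((6134.0, 2568.5), 365.1730041503906) 0.4333667349129555
hub 1420 [0.70034429 0.23187246 0.18904313] ((6818.5, 2363.0), 349.90899658203125) 0.4333667349129555
[0.58884278 0.26327058] [0.68075 0.23815] 0.09527844194847175 164.71298658009326 -107.35671500840856
```

```bash
python3 -m creep '[0,0,0,30,0,0,0, 0,0,0,30,0,0,0, 0,0,0,27,0,0,0, 185,0,0,0,0,0,0, 185,0,0,0,0,0,0, 185,0,0,0,0,0,0, 185,0,0,0,0,0,0, 185,0,0,0,0,0,0, 185,0,0,0,0,0,0, 185,0,0,0,0,0,0, 185,0,0,0,0,0,0]' 20
python3 -m creep '[195,0,0,0,0,0,0, 195,0,0,0,0,0,0, 195,0,0,0,0,0,0]' 20
```

```text
clock: 4.48
ee_pos: [0.5845, 0.2647, 0.2046]
orientation: [[0.964, -0.267, 0.0], [-0.267, -0.964, 0.0], [0.0, -0.0, -1.0]]
ft_force: [-0.9, -0.8, 0.3]
gripper_width: 0.273
clock: 4.73
ee_pos: [0.5844, 0.2647, 0.2043]
orientation: [[0.964, -0.267, -0.0], [-0.267, -0.964, -0.0], [-0.0, 0.0, -1.0]]
ft_force: [0.3, -0.2, -0.4]
gripper_width: 0.233
```

```bash
python3 -m creep '[195,0.18,6.6,0,0,0,-0.055, 195,0.18,6.6,0,0,0,-0.055, 195,0.18,6.6,0,0,0,-0.055, 195,0.18,6.6,0,0,0,-0.055, 195,0.18,6.6,0,0,0,-0.055, 195,0.18,6.6,0,0,0,-0.055, 195,0.18,6.6,0,0,0,-0.055, 195,0.18,6.6,0,0,0,-0.055, 195,0.18,6.6,0,0,0,-0.055, 195,0.18,6.6,0,0,0,-0.055, 195,0.18,6.6,0,0,0,-0.055, 195,0.18,6.6,0,0,0,-0.055]'
```

```text
clock: 5.73
ee_pos: [0.5886, 0.1872, 0.2042]
orientation: [[0.924, 0.383, -0.001], [0.383, -0.924, 0.0], [-0.001, -0.001, -1.0]]
ft_force: [-3.6, 1.7, 0.0]
gripper_width: 0.232
```

```bash
python3 -m creep '[195,0.18,6.6,0,0,0,-0.055, 195,0.18,6.6,0,0,0,-0.055, 195,0.18,6.6,0,0,0,-0.055, 195,0.18,6.6,0,0,0,-0.055, 195,0.18,6.6,0,0,0,-0.055, 195,0.18,6.6,0,0,0,-0.055, 195,0.18,6.6,0,0,0,-0.055, 195,0.18,6.6,0,0,0,-0.055, 195,0.18,6.6,0,0,0,-0.055, 195,0.18,6.6,0,0,0,-0.055, 195,0.18,6.6,0,0,0,-0.055, 195,0.18,6.6,0,0,0,-0.055]'
python3 -m creep '[195,0.18,6.6,0,0,0,-0.055, 195,0.18,6.6,0,0,0,-0.055, 195,0.18,6.6,0,0,0,-0.055, 195,0,0,0,0,0,0, 195,0,0,0,0,0,0]'
```

```text
clock: 6.73
ee_pos: [0.6401, 0.1281, 0.2041]
orientation: [[0.496, 0.869, -0.001], [0.869, -0.496, -0.0], [-0.001, -0.001, -1.0]]
ft_force: [-3.4, 0.6, 0.1]
gripper_width: 0.235
clock: 7.15
ee_pos: [0.6582, 0.1199, 0.2041]
orientation: [[0.35, 0.937, -0.0], [0.937, -0.35, -0.0], [-0.0, -0.0, -1.0]]
ft_force: [-0.2, -0.2, -0.6]
gripper_width: 0.236
```

```bash
python3 -m creep '[120,0,0,0,0,0,0, 60,0,0,0,0,0,0, 0,0,0,0,0,0,0, 0,0,0,0,0,0,0, 0,0,0,0,0,0,0, 0,0,0,0,0,0,0, 0,0,0,0,0,0,0, 0,0,0,-30,0,0,0, 0,0,0,-30,0,0,0, 0,0,0,-20,0,0,0, 0,0,0,0,0,0,0, 0,0,0,0,0,0,0]'
python3 -m creep '[0,-34.5,-8.4,0,0,0,0, 0,-34.5,-8.4,0,0,0,0, 0,-34.5,-8.4,0,0,0,0, 0,-34.5,-8.4,0,0,0,0, 0,-34.5,-8.4,0,0,0,0, 0,-34.5,-8.4,0,0,0,0, 0,-34.5,-8.4,0,0,0,0, 0,-34.5,-8.4,0,0,0,0, 0,0,0,0,0,0,0.115, 0,0,0,0,0,0,0.115, 0,0,0,0,0,0,0.115]'
python3 -m creep '[0,0,0,0,0,0,0.115, 0,0,0,0,0,0,0.115, 0,0,0,0,0,0,0.115, 0,0,0,0,0,0,0]'
python3 - <<'E'
from h import *
s=status.sense(); print(s["clock"],s["ee_pos"],s["orientation"],s["q"])
F=[]
for n in("scene","wrist"):
    f=grab(n); np.savez(n+"2.npz",**f); F.append(f["c"][:,:,::-1])
cv2.imwrite("pics/w2.png",np.vstack([F[1]])); cv2.imwrite("pics/s2.png",F[0])
E
```

```text
clock: 8.15
ee_pos: [0.6585, 0.1201, 0.2851]
orientation: [[0.349, 0.937, 0.001], [0.937, -0.349, 0.0], [0.001, 0.001, -1.0]]
ft_force: [-0.5, -0.2, -0.6]
gripper_width: 0.997
clock: 9.07
ee_pos: [0.4985, -0.1156, 0.2838]
orientation: [[0.65, 0.76, -0.001], [0.76, -0.65, 0.0], [-0.0, -0.001, -1.0]]
ft_force: [-0.3, 0.7, -0.0]
gripper_width: 0.999
clock: 9.4
ee_pos: [0.4988, -0.1149, 0.2836]
orientation: [[0.868, 0.496, -0.001], [0.496, -0.868, -0.0], [-0.001, -0.001, -1.0]]
ft_force: [-0.1, 0.4, -0.1]
gripper_width: 1.001
9.4 [ 0.49875854 -0.1148969   0.28355622] [[ 8.68314490e-01  4.96011993e-01 -1.43116314e-03]
 [ 4.96012297e-01 -8.68315482e-01 -1.59552512e-04]
 [-1.32184107e-03 -5.71332756e-04 -9.99998963e-01]] [ -5.45769484  33.90256696  27.19949902  93.48405593 -17.65721247
  57.00111972 -32.76559356]
```

View pics/w2.png

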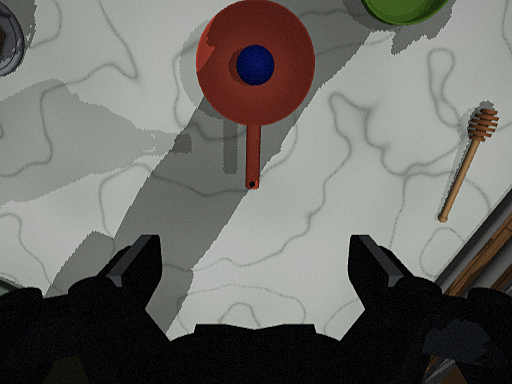

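View pics/s2.png

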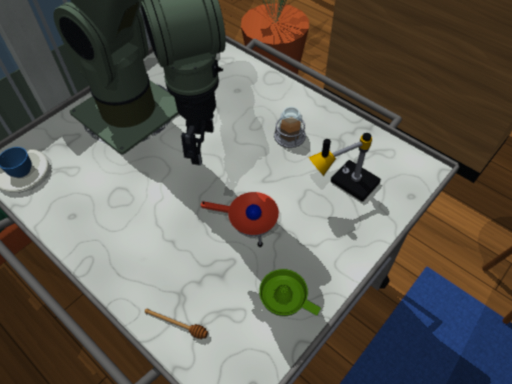

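The wrist view shows the lid at (256,63) with its handle pointing at the gripper, from (253,125) to (252,188). In the scene view the lamp now faces the lid: grip at (326,148), hub at (366,141).

Run:
```python
from h import *
f=dict(np.load("wrist2.npz")); h=cv2.cvtColor(f["c"],cv2.COLOR_RGB2HSV).astype(int)
red=((h[...,0]<10)|(h[...,0]>170))&(h[...,1]>140); red[195:]=0; red[:,:185]=0;red[:,325:]=0
v,u=np.nonzero(red); pts=np.array([onplane(f,a,b,.075)[:2] for a,b in zip(u,v)])
hm=(v>132)&(v<186)
hp=pts[hm]; vx,vy,x0,y0=cv2.fitLine(hp.astype(np.float32),cv2.DIST_L2,0,.001,.001).ravel(); print("handle dir",np.degrees(np.arctan2(vy,vx)),x0,y0)
rim=pts[v<122]; c,r=cv2.minEnclosingCircle((rim*1e4).astype(np.int32)); c=np.array(c)/1e4; print("lid",c,r)
d=np.array([vx,vy]); d*=np.sign(d[0]); end=(hp@d).min(); 
q=np.array([x0,y0]); g=c-.1*d; gl=q+d*((g-q)@d); print("grip",g,gl,"end dist",c@d-end)
s=dict(np.load("scene2.npz")); P=cloud(s); m=(P[...,2]>.2)&(P[...,2]<.24)&(P[...,0]>.6)&(P[...,0]<.72)&(P[...,1]>.06)&(P[...,1]<.19)&(s["c"].max(-1)<70)
print(m.sum(),P[m].mean(0))
R=np.array([[.8683,.496],[.496,-.8683]]); print("tool move",R.T@(gl-np.array([.4988,-.1149]))*1e3)
```

```text
handle dir 28.645285 0.501865 -0.10993653
lid [ 0.58879028 -0.0624709 ] 625.5662231445312
grip [ 0.50102984 -0.11040947] [ 0.5010228  -0.11039659] end dist 0.13074205334060612
91 [0.65900285 0.11333905 0.22138942]
tool move [ 4.16375375 -2.80780183]
```

```bash
python3 -m creep '[0,4,-3,0,0,0,0.019, 0,0,0,30,0,0,0, 0,0,0,30,0,0,0, 0,0,0,30,0,0,0, 0,0,0,30,0,0,0, 0,0,0,30,0,0,0, 0,0,0,30,0,0,0, 0,0,0,30,0,0,0, 0,0,0,26,0,0,0, 150,0,0,0,0,0,0, 150,0,0,0,0,0,0, 150,0,0,0,0,0,0]'
python3 -m creep '[170,0,0,0,0,0,0, 180,0,0,0,0,0,0, 185,0,0,0,0,0,0, 190,0,0,0,0,0,0, 195,0,0,0,0,0,0, 195,0,0,0,0,0,0,195,0,0,0,0,0,0]' 20
python3 - <<'E'
from h import *
F=[]
f=grab("side"); cv2.imwrite("pics/d3.png",cv2.resize(f["c"][150:280,190:350,::-1],None,fx=4,fy=4))
s=status.sense();print(s["ee_pos"])
E
```

```text
clock: 10.5
ee_pos: [0.5015, -0.1107, 0.0497]
orientation: [[0.874, 0.485, 0.001], [0.485, -0.874, -0.0], [0.001, 0.001, -1.0]]
ft_force: [0.3, 0.8, 1.0]
gripper_width: 0.603
clock: 11.08
ee_pos: [0.501, -0.1106, 0.0484]
orientation: [[0.875, 0.485, -0.0], [0.485, -0.875, -0.0], [-0.0, 0.0, -1.0]]
ft_force: [0.3, -0.2, -0.6]
gripper_width: 0.237
[ 0.50097807 -0.11059496  0.04831467]
```

View pics/d3.png

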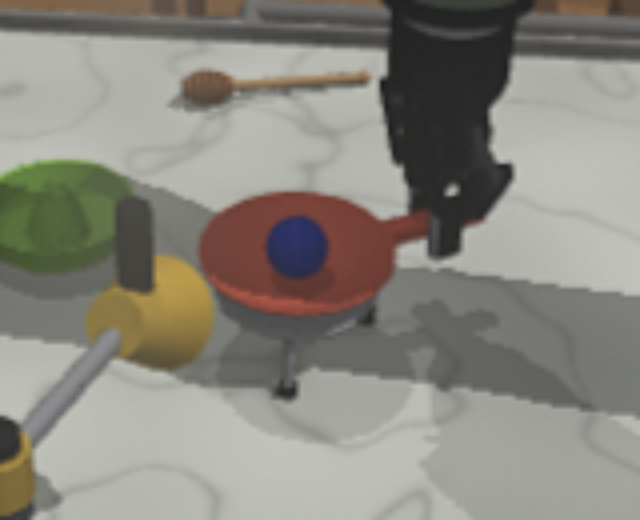

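The side crop shows the fingers astride the handle at about (450,220), with the ball centred at (297,247) and the lamp facing the lid. Next I close and lift.

```bash
python3 -m creep '[198,0,0,0,0,0,0, 201,0,0,0,0,0,0, 204,0,0,0,0,0,0, 207,0,0,0,0,0,0, 210,0,0,0,0,0,0, 215,0,0,0,0,0,0, 220,0,0,0,0,0,0, 255,0,0,0,0,0,0, 255,0,0,0,0,0,0]' 20
python3 -m creep '[255,0,0,0,0,0,0, 255,0,0,0,0,0,0, 255,0,0,0,0,0,0]' 60
python3 -m creep '[255,0,0,0,0,0,0, 255,0,0,0,0,0,0, 255,0,0,0,0,0,0]' 110
python3 -m creep '[255,0,0,-0.5,0,0,0, 255,0,0,-1,0,0,0, 255,0,0,-1.5,0,0,0, 255,0,0,-2,0,0,0, 255,0,0,-2,0,0,0, 255,0,0,-2,0,0,0, 255,0,0,-2,0,0,0, 255,0,0,-2,0,0,0, 255,0,0,-1.5,0,0,0, 255,0,0,-1,0,0,0, 255,0,0,-0.5,0,0,0, 255,0,0,0,0,0,0]'
cat > chk.py <<'E'
from h import *
import sys
f=grab("scene"); P=cloud(f); h=cv2.cvtColor(f["c"],cv2.COLOR_RGB2HSV).astype(int)
z=P[...,2]; box=(abs(P[...,0]-.588)<.15)&(abs(P[...,1]+.063)<.15)&(z>.04)
red=box&((h[...,0]<10)|(h[...,0]>170))&(h[...,1]>140); bl=box&(h[...,0]>105)&(h[...,0]<130)&(h[...,1]>150)
pb=P[bl]; A=np.c_[2*pb,np.ones(len(pb))]; c=np.linalg.lstsq(A,(pb**2).sum(1),rcond=None)[0][:3]; print("ball",c.round(4))
p=P[red]; n=np.hypot(*(p[:,:2]-c[:2]).T)
rim=p[(n>.045)&(n<.07)]; print("lid", np.array(cv2.minEnclosingCircle((p[n<.07][:,:2]*1e4).astype(np.int32))[0])/1e4)
for k,m in(("rim z",(n>.055)&(n<.064)),("handle z",n>.075)):
    if m.sum(): print(k,m.sum(),np.median(p[m],0).round(4))
q=p[(n>.054)&(n<.066)]; pl=np.linalg.lstsq(np.c_[q[:,:2]-c[:2],np.ones(len(q))],q[:,2],rcond=None)[0]; print("tilt xy",pl[:2].round(3),"z",pl[2].round(4))
s=status.sense(); print(s["clock"],s["ee_pos"],s["ft_force"],s["ft_torque"],s["gripper_width"])
cv2.imwrite(sys.argv[1],cv2.resize(f["c"][90:330,150:400,::-1],None,fx=2.4,fy=2.4))
E
python3 chk.py pics/c1.png
```

```text
clock: 11.88
ee_pos: [0.501, -0.1107, 0.0483]
orientation: [[0.875, 0.484, 0.0], [0.484, -0.875, -0.0], [-0.0, 0.0, -1.0]]
ft_force: [0.3, -0.8, 1.6]
gripper_width: 0.181
clock: 12.13
ee_pos: [0.501, -0.1107, 0.0483]
orientation: [[0.875, 0.484, 0.0], [0.484, -0.875, -0.0], [-0.0, 0.0, -1.0]]
ft_force: [-0.1, -1.5, 1.1]
gripper_width: 0.174
clock: 12.38
ee_pos: [0.501, -0.1107, 0.0484]
orientation: [[0.875, 0.484, 0.0], [0.484, -0.875, -0.0], [-0.0, 0.0, -1.0]]
ft_force: [-0.2, -2.1, 2.3]
gripper_width: 0.162
clock: 13.38
ee_pos: [0.501, -0.1106, 0.0644]
orientation: [[0.875, 0.485, 0.0], [0.485, -0.875, -0.0], [-0.0, 0.0, -1.0]]
ft_force: [0.6, -0.8, -2.7]
gripper_width: 0.164
ball [ 0.5881 -0.0652  0.0936]
lid [ 0.58343467 -0.06557459]
rim z 371 [ 0.566  -0.0472  0.0867]
handle z 45 [ 0.5153 -0.1057  0.0883]
tilt xy [ 0.016 -0.018] z 0.0866
13.4333 [ 0.50096046 -0.11059014  0.06429566] [ 0.08319138 -0.98819486 -3.45186305] [-0.10043923  0.24035059  0.01545618] 0.16598603680103063
```

```bash
python3 -m creep '[255,0,0,-1,0,0,0, 255,0,0,-2,0,0,0, 255,0,0,-3,0,0,0, 255,0,0,-4,0,0,0, 255,0,0,-5,0,0,0, 255,0,0,-5,0,0,0, 255,0,0,-5,0,0,0, 255,0,0,-5,0,0,0, 255,0,0,-5,0,0,0, 255,0,0,-4,0,0,0, 255,0,0,-3,0,0,0, 255,0,0,-2,0,0,0]'
python3 -m creep '[255,0,0,-1,0,0,0, 255,0,0,0,0,0,0, 255,0,0,0,0,0,0, 255,0,0,0,0,0,0, 255,0,0,0,0,0,0]'
python3 chk.py pics/c2.png
```

```text
clock: 14.43
ee_pos: [0.5011, -0.1106, 0.1087]
orientation: [[0.875, 0.485, 0.0], [0.485, -0.875, -0.0], [0.0, 0.0, -1.0]]
ft_force: [0.2, 0.2, -3.0]
gripper_width: 0.166
clock: 14.85
ee_pos: [0.5009, -0.1106, 0.1091]
orientation: [[0.875, 0.485, -0.0], [0.485, -0.875, -0.0], [-0.0, -0.0, -1.0]]
ft_force: [0.4, 0.1, -1.8]
gripper_width: 0.164
ball [ 0.5876 -0.0651  0.1374]
lid [ 0.58311074 -0.06504024]
rim z 404 [ 0.5681 -0.0453  0.1317]
handle z 50 [ 0.5131 -0.1057  0.1337]
tilt xy [ 0.012 -0.015] z 0.1314
14.9 [ 0.50093571 -0.11058808  0.10918788] [-0.38499466  0.53044569 -2.92205861] [-0.14673621  0.24217888  0.04446657] 0.16233157992345693
```

View pics/c2.png

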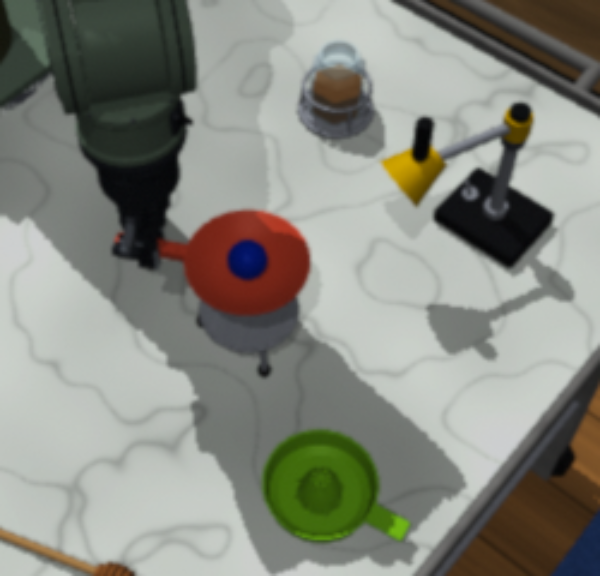

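The lid is held about 60 mm up and level, with the ball centred at (247,260) in the crop. Now the quarter turn about the lid's axis.

```bash
python3 -m creep '[255,0,1,0,0,0,-0.01, 255,0.02,2,0,0,0,-0.02, 255,0.05,3,0,0,0,-0.03, 255,0.05,3,0,0,0,-0.03, 255,0.05,3,0,0,0,-0.03, 255,0.05,3,0,0,0,-0.03, 255,0.05,3,0,0,0,-0.03, 255,0.05,3,0,0,0,-0.03, 255,0.05,3,0,0,0,-0.03, 255,0.05,3,0,0,0,-0.03, 255,0.05,3,0,0,0,-0.03, 255,0.05,3,0,0,0,-0.03]'
python3 -m creep '[255,0.05,3,0,0,0,-0.03, 255,0.05,3,0,0,0,-0.03, 255,0.05,3,0,0,0,-0.03, 255,0.05,3,0,0,0,-0.03, 255,0.05,3,0,0,0,-0.03, 255,0.05,3,0,0,0,-0.03, 255,0.05,3,0,0,0,-0.03, 255,0.05,3,0,0,0,-0.03, 255,0.05,3,0,0,0,-0.03, 255,0.05,3,0,0,0,-0.03, 255,0.05,3,0,0,0,-0.03, 255,0.03,2,0,0,0,-0.02]'
python3 chk.py pics/c3.png
```

```text
clock: 15.9
ee_pos: [0.5217, -0.1365, 0.1093]
orientation: [[0.668, 0.744, -0.0], [0.744, -0.668, -0.0], [-0.0, 0.0, -1.0]]
ft_force: [0.0, 0.0, -2.2]
gripper_width: 0.168
clock: 16.9
ee_pos: [0.5513, -0.1549, 0.1093]
orientation: [[0.373, 0.928, 0.0], [0.928, -0.373, -0.0], [-0.0, 0.0, -1.0]]
ft_force: [0.6, -0.6, -2.1]
gripper_width: 0.164
ball [ 0.5884 -0.065   0.1375]
lid [ 0.58318477 -0.06617523]
rim z 403 [ 0.57   -0.0444  0.1317]
handle z 84 [ 0.5446 -0.1776  0.1342]
tilt xy [ 0.019 -0.017] z 0.1315
16.95 [ 0.55148954 -0.15503894  0.10931768] [ 0.12386958  1.02402982 -2.78419835] [-0.22465051  0.11065958 -0.01532677] 0.16543195412190706
```

```bash
python3 -m creep '[255,0.02,2,0,0,0,-0.02, 255,0.05,3,0,0,0,-0.03, 255,0.05,3,0,0,0,-0.03, 255,0.05,3,0,0,0,-0.03, 255,0.05,3,0,0,0,-0.03, 255,0.05,3,0,0,0,-0.03, 255,0.05,3,0,0,0,-0.03, 255,0.05,3,0,0,0,-0.03, 255,0.05,3,0,0,0,-0.03, 255,0.05,3,0,0,0,-0.03, 255,0.05,3,0,0,0,-0.03, 255,0.05,3,0,0,0,-0.03]'
python3 -m creep '[255,0.05,3,0,0,0,-0.03, 255,0.05,3,0,0,0,-0.03, 255,0.05,3,0,0,0,-0.03, 255,0.05,3,0,0,0,-0.03, 255,0.05,3,0,0,0,-0.03, 255,0.05,3,0,0,0,-0.03, 255,0.05,3,0,0,0,-0.03, 255,0.05,3,0,0,0,-0.03, 255,0.05,3,0,0,0,-0.03, 255,0.05,3,0,0,0,-0.03, 255,0.05,3,0,0,0,-0.03, 255,0.05,3,0,0,0,-0.03]'
python3 -m creep '[255,0.05,3,0,0,0,-0.03, 255,0.05,3,0,0,0,-0.03, 255,0.05,3,0,0,0,-0.03, 255,0.05,3,0,0,0,-0.03, 255,0.05,3,0,0,0,-0.03, 255,0.02,2,0,0,0,-0.02, 255,0,1,0,0,0,-0.01, 255,0,0,0,0,0,0, 255,0,0,0,0,0,0, 255,0,0,0,0,0,0, 255,0,0,0,0,0,0, 255,0,0,0,0,0,0]'
python3 chk.py pics/c4.png
```

```text
clock: 17.95
ee_pos: [0.5854, -0.162, 0.1093]
orientation: [[0.032, 0.999, -0.0], [0.999, -0.032, -0.0], [-0.0, -0.0, -1.0]]
ft_force: [0.3, -0.2, -3.0]
gripper_width: 0.166
clock: 18.95
ee_pos: [0.6208, -0.1566, 0.1093]
orientation: [[-0.322, 0.947, -0.0], [0.947, 0.322, -0.0], [-0.0, -0.0, -1.0]]
ft_force: [-0.1, 0.4, -3.6]
gripper_width: 0.169
clock: 19.95
ee_pos: [0.6369, -0.1495, 0.1093]
orientation: [[-0.484, 0.875, -0.0], [0.875, 0.484, -0.0], [-0.0, -0.0, -1.0]]
ft_force: [0.1, 0.7, -2.6]
gripper_width: 0.168
ball [0. 0. 0.]
lid [0. 0.]
handle z 646 [ 0.6228 -0.047   0.1268]
tilt xy [0. 0.] z 0.0
20.0 [ 0.63691528 -0.14949013  0.1093321 ] [-0.69169362 -0.39732282 -1.90229192] [-0.20453138 -0.13084335 -0.01052268] 0.16549921130498915
```

View pics/c4.png

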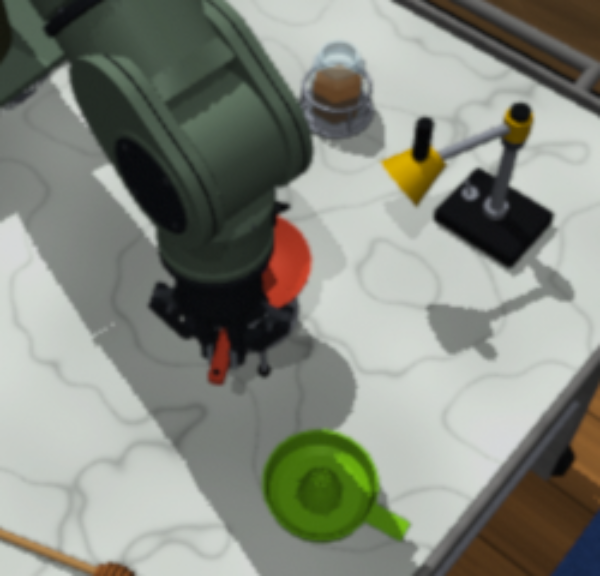

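The turn is complete: the handle is at (220,355), and the arm hides the ball in this view. I'll check the ball from the side camera.

```bash
sed 's/grab("scene")/grab("side")/; s/\[90:330,150:400/[130:330,150:400/' chk.py > chk2.py; python3 chk2.py pics/c5.png
```

```text
ball [ 0.5869 -0.0579  0.1403]
lid [ 0.5862 -0.061 ]
rim z 40 [ 0.6371 -0.0809  0.1346]
tilt xy [-0.016  0.004] z 0.1343
20.05 [ 0.63688217 -0.14951696  0.10932759] [-0.3268309  -0.07869871 -2.82172507] [-0.23023753 -0.14652815  0.00895643] 0.1658638915460771
```

View pics/c5.png

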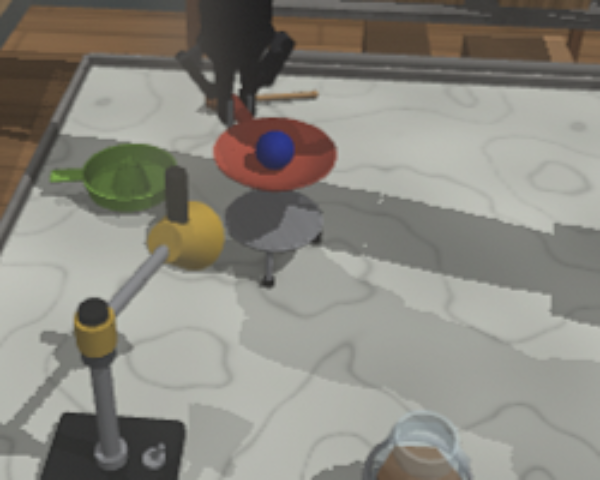

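The side view shows the lid level at (275,153) with the ball in the middle at (275,150), the trivet clear below it, and the lamp facing it untouched. I'm handing in.

```bash
python3 -c "
from bench import close_job
print(close_job())"
```

```text
the job is handed in; nothing more can be done
None
```

I swung the lamp round about 85° by its grip to point at the lid and let it go. I then lifted the lid by its handle about 61 mm straight up and turned it 90° counter-clockwise about its own axis. I handed in at about 20 s with it still held.

**Last checks:**
- **Lamp:** a camera check after release put its direction within about 0.5° of the line to the lid. The later pictures show it unchanged.
- **Lid:** the side camera put it level within about 0.02 rad. Its middle is within about 5 mm of where it sat.
- **Turn:** I took the 90° from the gripper's rotation (29° to 119°); the lid's own turn was only checked by eye in the pictures. The grip width stayed constant throughout.
- **Ball:** it showed about 3 mm from the lid's middle.
- **Bystanders:** I saw no movement of the jar, squeezer or dipper in the pictures, but did not measure them.

**Failed or disagreed:**
- The final scene-camera check failed because the arm hid the ball, so the last lid and ball figures come from the side camera alone.
- The two cameras disagreed by up to about 7 mm on the ball. The scene camera read y = -0.065 partway through the turn, and the side camera read -0.058 at the end. They differed the same way at the start, which looks like measurement bias rather than the ball rolling.

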